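Lock the welding positioner's faceplate

ROBOT

A 6-joint arm with a two-finger parallel gripper is mounted at the origin on the work surface. World frame = base frame: x ahead of the robot, y to its left, z up, the work surface at z = 0. Lengths are in m, angles in rad, forces in N, time in s.
With the tool pointing down it reaches from about 0.25 to 0.725 m from the base axis. Payload 4 kg.
Tool frame: the origin (TCP) lies at the very end of the fingers, on their centre line; the grasp point (between the pads) lies bot.grasp_offset behind it (bot.grasp_offset is the distance from the TCP to the grasp point, in m); z points along the fingers, y is the direction in which the jaws open and shut (so a half turn about z gives the same grasp; the last joint's range is limited). The gripper opens to 85 mm and grips with 20 to 120 N. Pads are 22 mm wide; open, the fingers measure 114 mm over their backs; the gripper's body (76 mm by 85 mm) begins 54 mm behind the grasp point. The pads swing forward as they close: fully open they stand 13 mm farther back than shut.
Start: joints at [-1.163, 0.241, 0.005, 1.335, 0, 1.571], TCP at [0.198, -0.459, 0.203] pointing down, gripper open.
Joint ranges: [-2.72, 2.72], [-1.05, 1.87], [-1.09, 1.28], [-1.99, 2.15], [-1.42, 1.44], [-3.14, 3.14]. Speed limits (rad/s): [2.79, 2.79, 3.14, 3.14, 3.14, 3.14].

INTERFACE

Orientations are given as a unit quaternion [x, y, z, w].
In Python, from workcell import bot gives the robot as it stands. The module is installed in compiled form; this text tells all that it offers.
- The arm moves only by the shell command python3 -m jog 'ROWS' [OPENING]. ROWS is JSON, a list that holds one entry, the list of rows, each a list of 6 numbers: the shift along the tool's x, y, z in m, then the turn, a rotation vector about the tool's x, y, z in degrees. In form: [[[dx, dy, dz, wx, wy, wz], ...]]. A call has 1 to 12 rows; each row shifts and turns the pose as measured when the row begins, along the tool's axes as they then stand; what a row does not reach is not made up. A row lasts 1/8 s, in which the tool goes at most 62.5 mm and 10.7 degrees, less where a joint would pass 70% of its speed; a pose out of reach is approached as far as the arm can. A call is refused whole if a number of a shift passes 0.0625 or a number of a turn 10.7, either way. A call with a gripper value outside its range is refused whole. OPENING is the finger opening in m, from 0 to 0.0854, set as the call begins (- or left out, the last holds). The fingers move at their own pace and stop on an object; the grip force is fixed at half the most. Time passes only in rows, so rows that do not move let the fingers close. It gives the time, the measured TCP pose, the force and the opening at its end, in the units of the state.
- bot.get_obs(): the state, without advancing time (a new reading comes with each control period).
- bot.camera(name): name is "scene" or "top"; returns a dict with "pixels" (384x512x3 uint8, red, green, blue), "fx", "fy", "cx", "cy" (pixels), "rvec" (rotation vector, rad) and "tvec" (3), from world to camera coordinates, as OpenCV has them. Camera axes: x right, y down, z forward; pixel columns grow to the right and rows downward; lengths in m; the calibration is good to about 2 mm. A picture is of the moment at which its call begins. There is no depth.
- bot.job_done(): hands the job in, once; it reports no verdict.
The state is a dict: "clock": time; "joint_pos": joint angles; "joint_vel": joint speeds; "tau": joint torques, N m; "eef_pos": TCP position; "tool_rot": TCP orientation; "ft_force": force on the tool from outside, world axes, zero at the start; "ft_torque": the same for the moment, N m; "grip_width": finger opening in m.
Only numpy, scipy, OpenCV 4.12 (cv2) and the standard library are available. Lean on these libraries where they do the work, as an engineer would, in place of code of your own. Each camera call takes 0.05 s, during which the arm holds its last target. There are 200 camera calls.

TASK

Lock the welding positioner: gently push its upright post round with the fingertips until the slot in the rim of the round faceplate faces the lock bar, then push the bar's upright tab so that the bar goes fully home in the slot. Only push, never grip or lift anything; leave the flange standing in the middle of the faceplate, and leave the spray can, the square and the spanner where they lie.

Things in the scene. Friction and masses are not known exactly. Their poses are not given: they have to be found in the camera images.
- positioner: The fixed bench welding positioner: red housing 220 x 220 mm, top at height 70 mm, with a 100 mm wide tongue of the same height reaching to 215 mm from the centre on its +y side. Origin on the table under the faceplate's axis; z up; its +y axis points from the axis to the lock bar. The housing differs in place and yaw (within 0.6 rad) from run to run.
- faceplate: Bare steel disc, 210 mm diameter, 18 mm thick, top at height 94 mm, turns endlessly both ways and stays where it is left (friction 2 to 3 N at the post). Origin on its axis, on the underside, height 76 mm; z up; +y points out through the slot's middle, -y to the post. Lined up when its +y is parallel to the positioner's +y; it starts 0.8 rad or more from that, anywhere round the circle.
- lock_bar (a joint): How far the lock bar has slid towards the faceplate's axis, m: 0 fully back, 0.045 fully home (against its stop). It starts between 0 and 0.010, clear of the plate. About 2.5 N moves it; it stays where it is left. It is a steel bar 20 mm wide, 14 mm high with a round nose, in a dark guide whose bridge spans 112 to 136 mm from the plate's axis and whose top is at height 106 mm. If the slot is not in line the bar stops against the rim.
- plate_centre (a point): Centre of the faceplate's top face, height 94 mm (on its axis).
- slot_mouth (a point): Middle of the slot's mouth: at the rim, 105 mm from the axis, at the plate's top. The slot is 30 mm wide, runs in radially to 68 mm from the axis and goes right through the plate (red housing shows beneath).
- slot_target (a point): Fixed point on the bar's centre line, 105 mm from the plate's axis, height 94 mm: where slot_mouth must come to be lined up.
- post_top (a point): Top centre, height 140 mm, of the upright round steel post, 16 mm diameter, standing 46 mm above the plate on a 26 mm diameter, 4 mm high foot, 82 mm from the axis, exactly opposite the slot. It turns with the plate.
- bar_tab (a point): Middle of the top edge, height 134 mm, of the outer face (the one away from the plate) of the upright tab at the bar's rear end. The tab is 40 mm wide across the bar, 10 mm thick and stands from height 78 to 134 mm; with the bar fully back this face is 194 mm from the plate's axis. It moves with the bar.
- bar_nose (a point): Top of the bar's nose, height 92 mm; 119 mm from the plate's axis with the bar fully back, 74 mm when home.
- pipe_flange: Loose workpiece standing in the middle of the faceplate: steel flange 60 mm diameter, 10 mm thick with a 34 mm diameter pipe stub on it, 46 mm high in all. Origin at the centre of its underside (on the plate, height 94 mm).
- spray_can: Loose grey can on the table, 54 mm diameter, 140 mm high; origin at the centre of its underside.
- square: Loose grey L-shaped welding square lying flat on the table, about 100 x 102 mm, 22 mm high; origin on the table near its middle.
- spanner: Loose steel spanner lying on the table, 160 mm long; origin at its middle underside.
Things that resemble listed ones, but are neither listed nor needed, are in the scene too. There is more than one size of the pipe_flange; the one meant has the size given above.

How it is judged:
By the outcome, as a careful person would: the job done as asked, in the order asked, and still so for the second after the job is handed in, with the robot touching nothing.
It also fails if it takes over 58 s, if anything falls off the work surface, if the arm or the gripper's body presses on something with over 40 N, if the wrist force passes 120 N, or if a joint passes its speed limit or range.

## Working session

There is one attempt and no reset: what is moved stays moved. The work goes in short steps, Python scripts to look and compute and a shell command to move; the robot and the scene stay as the last step left them, time stands still between calls to the robot, and variables do not carry over. Pictures are saved under pics/ and viewed, on a budget of 10 in all, crops included, one or two more only if the job needs it, and the job is handed in when it is done.

```bash
mkdir -p pics; python3 - <<'E'
from workcell import bot
import cv2
for n in("top","scene"):
    c=bot.camera(n); cv2.imwrite(f"pics/{n}0.png",cv2.resize(c["pixels"][:,:,::-1],(800,600),interpolation=cv2.INTER_CUBIC))
    print(n,c["fx"],c["cx"],c["cy"],c["rvec"],c["tvec"])
o=bot.get_obs();print(o["clock"],o["eef_pos"],o["tool_rot"],o["grip_width"],bot.grasp_offset)
E
```

```text
top 372.8297061487674 254.44581663659827 190.73772187937138 [ 2.14069982 -2.19193069  0.17544577] [-0.05810628  0.57966345  0.82958071]
scene 354.85846836734237 257.0926862780908 188.62301665992783 [ 1.57010468  2.30976924 -0.57675348] [ 0.26303604 -0.38310974  1.02977395]
0.1 [ 0.19805111 -0.45844002  0.2021039 ] [ 9.79285920e-01  2.02480149e-01 -1.86463149e-04 -9.17134342e-04] 0.08552468539929202 0.0187
```

View pics/top0.png

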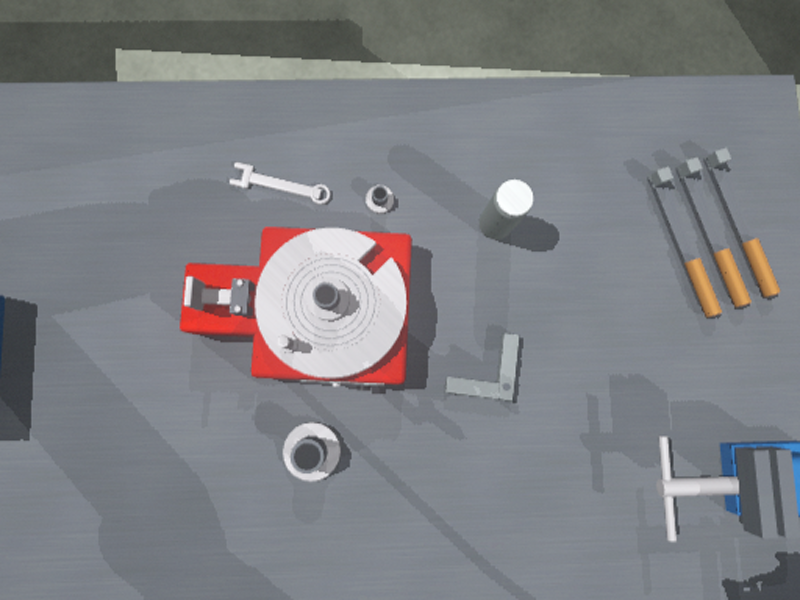

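View pics/scene0.png

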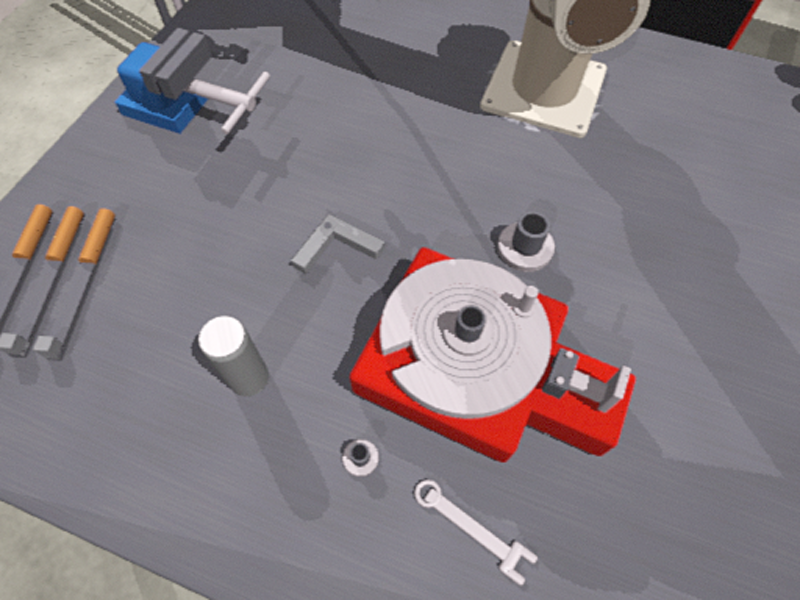

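The top view shows the faceplate centred near (331,303), post top near (286,342), slot mouth near (383,255), tab near (190,292) and bridge near (240,296). The only upright round things on or near the plate are:
- the thin post at (286,342), which is the one I want
- the dark flange stub at (325,294)
- the loose flanges at (380,195) and (308,452), which are off the plate

I'll measure these and check them in an overlay crop.

```bash
cat > h.py <<'E'
import numpy as np, cv2
from workcell import bot
class Cam:
    def __init__(s,n):
        c=bot.camera(n); s.img=c["pixels"][:,:,::-1].copy(); s.K=np.array([[c["fx"],0,c["cx"]],[0,c["fy"],c["cy"]],[0,0,1]])
        s.r=np.array(c["rvec"]);s.t=np.array(c["tvec"]);s.R=cv2.Rodrigues(s.r)[0]
    def proj(s,P): return cv2.projectPoints(np.array(P,float).reshape(-1,3),s.r,s.t,s.K,None)[0].reshape(-1,2)
    def at(s,uv,z):
        d=s.R.T@np.linalg.inv(s.K)@[uv[0],uv[1],1]; o=-s.R.T@s.t
        return o+d*(z-o[2])/d[2]
E
cat > m1.py <<'E'
from h import *
c=Cam("top"); k=1.5625
for n,uv,z in [("L",(255,303),.094),("R",(407,303),.094),("T",(331,228),.094),("B",(331,378),.094),("post",(286,342),.14),("slot",(383,254),.094),("tabOuterTop",(184.5,292),.134),("hTL",(263,228),.07),("hTR",(411,235),.07),("hBL",(253,377),.07),("tongTL",(187,264),.07),("tongBL",(181,329),.07)]:
    print(n,c.at(np.array(uv)/k,z).round(4))
E
python3 m1.py
```

```text
L [0.5682 0.1277 0.094 ]
R [ 0.5636 -0.0831  0.094 ]
T [0.6729 0.0216 0.094 ]
B [0.4626 0.0238 0.094 ]
post [0.5104 0.0775 0.14  ]
slot [ 0.6339 -0.0511  0.094 ]
tabOuterTop [0.5797 0.2114 0.134 ]
hTL [0.6809 0.122  0.07  ]
hTR [ 0.6665 -0.0928  0.07  ]
hBL [0.4667 0.1349 0.07  ]
tongTL [0.6299 0.2301 0.07  ]
tongBL [0.5366 0.2365 0.07  ]
```

```bash
cat > ov.py <<'E'
from h import *
def model(cx,cy,yaw,post,bar):
    e=lambda a:np.array([np.cos(a),np.sin(a)]); C=np.array([cx,cy]); y=np.radians(yaw); p=np.radians(post)
    P=lambda q,z:[*(C+q),z]; ux=e(y-np.pi/2);uy=e(y)
    pl=[[P(.105*e(a),.094) for a in np.linspace(0,2*np.pi,60)],
     [P(.082*e(p)+.008*e(a),.14) for a in np.linspace(0,2*np.pi,20)],
     [P(-r*e(p)+s*.015*e(p+np.pi/2),.094) for r,s in((.105,1),(.068,1),(.068,-1),(.105,-1))],
     [P(a*ux+b*uy,.07) for a,b in((.11,.11),(.05,.11),(.05,.215),(-.05,.215),(-.05,.11),(-.11,.11),(-.11,-.11),(.11,-.11),(.11,.11))],
     [P(a*ux+(.194-bar-b)*uy,.134) for a,b in((-.02,0),(.02,0),(.02,.01),(-.02,.01),(-.02,0))]]
    return pl
def draw(cam,args,fn,box,k):
    x0,y0,x1,y1=box; im=cv2.resize(cam.img[y0:y1,x0:x1],None,fx=k,fy=k,interpolation=cv2.INTER_CUBIC)
    if args:
        for l in model(*args):
            q=((cam.proj(l)-[x0,y0]+.5)*k).round().astype(np.int32); cv2.polylines(im,[q],False,(0,255,0),1)
    cv2.imwrite(fn,im)
E
python3 - <<'E'
from ov import *
draw(Cam("top"),(.567,.0225,86.2,134,.005),"pics/c1.png",(105,130,275,255),4.5)
E
```

```text
(no output)
```

View pics/c1.png

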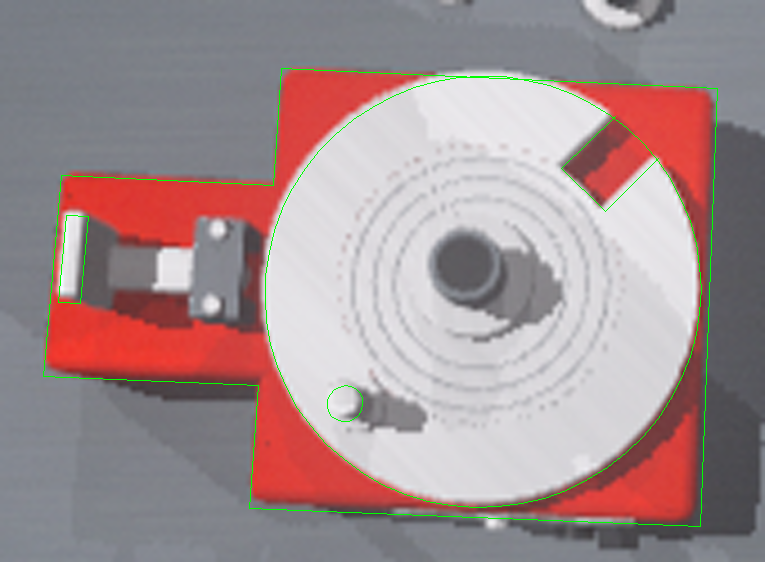

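The overlay agrees within about 2 mm: post at (345,403), slot at (610,160), tab at (75,255). The post sits at 134° and has to go to 266°, so I push it +132° anticlockwise, on the robot's side. First I shut the fingers and approach.

```bash
python3 -m jog '[[[0.044,-0.032,0,0,0,0],[0.044,-0.032,0,0,0,0],[0.044,-0.032,0,0,0,0],[0.044,-0.032,0,0,0,0],[0.044,-0.032,0,0,0,0],[0.044,-0.032,0,0,0,0],[0.044,-0.032,0,0,0,0],[0.044,-0.032,0,0,0,0],[0.044,-0.032,0,0,0,0],[0.044,-0.032,0,0,0,0],[0,0,0,0,0,-10],[0,0,0,0,0,-10]]]' 0
cat > st.py <<'E'
from h import *
import sys
from scipy.spatial.transform import Rotation as Ro
o=bot.get_obs(); R=Ro.from_quat(o["tool_rot"]).as_matrix(); p=np.array(o["eef_pos"])
C=np.array([.568,.0225]); d=p[:2]-C
psi=np.degrees(np.arctan2(R[1,0],R[0,0]))
print("t",o["clock"],"p",p.round(4),"psi",psi.round(1),"tilt",R[2,2].round(4),"polar r,ang",np.hypot(*d).round(4),np.degrees(np.arctan2(d[1],d[0])).round(1),"F",np.round(o["ft_force"],1),"w",round(o["grip_width"],4),"q6",round(o["joint_pos"][5],2))
if len(sys.argv)>1: # target x y z
    t=np.array(eval(sys.argv[1])); print("tool shift",(R.T@(t-p)).round(4))
E
python3 st.py .5304,.1003,.112
```

```text
clock: 1.7
eef_pos: [0.4848, 0.024, 0.2007]
tool_rot: [0.928, 0.374, 0.001, -0.0]
ft_force: [0.4, 0.6, 0.1]
grip_width: 0.0
t 1.7 p [0.4848 0.024  0.2007] psi 43.9 tilt -1.0 polar r,ang 0.0832 179.0 F [0.4 0.6 0.1] w 0.0 q6 2.43
tool shift [ 0.0856 -0.0235  0.0887]
```

```bash
python3 -m jog '[[[0.043,-0.012,0,0,0,0],[0.043,-0.012,0,0,0,0],[0,0,0,0,0,0],[0,0,0.025,0,0,0],[0,0,0.025,0,0,0],[0,0,0.025,0,0,0],[0,0,0.014,0,0,0],[0,0,0,0,0,0]]]' 0; python3 st.py .5304,.1003,.112; python3 - <<'E'
from ov import *
draw(Cam("scene"),(.568,.0225,86.2,134,.005),"pics/s1.png",(220,130,420,300),4)
E
```

```text
clock: 2.7
eef_pos: [0.5291, 0.1002, 0.1083]
tool_rot: [0.928, 0.373, -0.001, 0.001]
ft_force: [-0.4, -0.7, -0.2]
grip_width: -0.0004
t 2.7 p [0.5291 0.1002 0.1083] psi 43.8 tilt -1.0 polar r,ang 0.0869 116.6 F [-0.4 -0.7 -0.2] w -0.0004 q6 2.56
tool shift [ 0.001   0.0008 -0.0037]
```

View pics/s1.png

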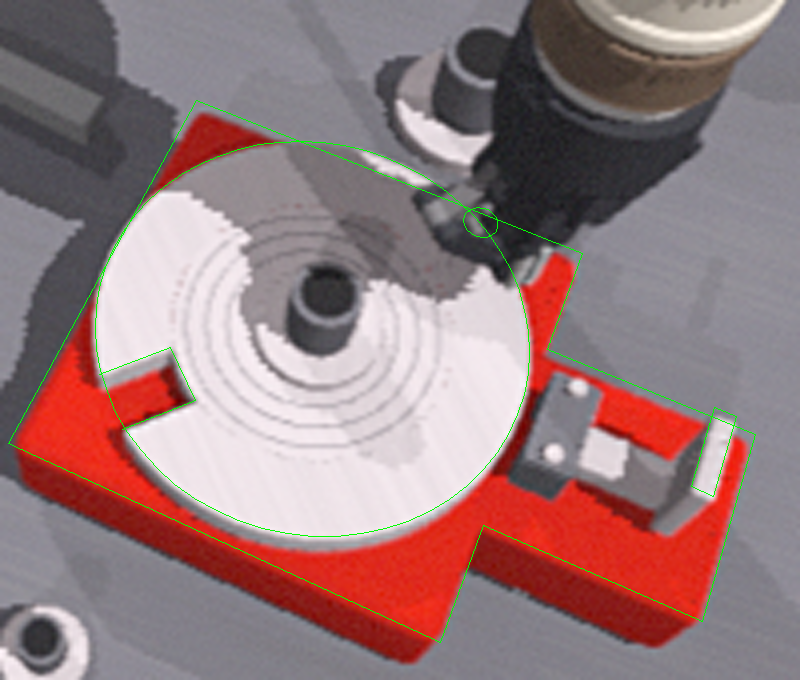

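The fingers stand beside the plate near (470,215) with no contact force. The post is hidden behind them, and the slot is still at (150,395). Now I start the push along the arc.

```bash
python3 -m jog '[[[-0.004,0,-0.002,0,0,0],[-0.004,0,-0.001,0,0,0],[-0.0072,-0.0014,0,0,0,-5],[-0.0072,-0.0014,0,0,0,-5],[-0.0072,-0.0014,0,0,0,-5],[-0.0072,-0.0014,0,0,0,-5]]]' 0; python3 st.py
```

```text
clock: 3.5
eef_pos: [0.504, 0.075, 0.118]
tool_rot: [0.846, 0.533, 0.004, 0.003]
ft_force: [-0.0, 0.6, 0.3]
grip_width: -0.0003
t 3.5 p [0.504 0.075 0.118] psi 64.5 tilt -1.0 polar r,ang 0.0827 140.6 F [-0.   0.6  0.3] w -0.0003 q6 2.17
```

```bash
python3 - <<'E'
from ov import *
draw(Cam("top"),(.568,.0225,86.2,154,.005),"pics/t2.png",(105,130,275,255),4)
E
```

```text
(no output)
```

View pics/t2.png

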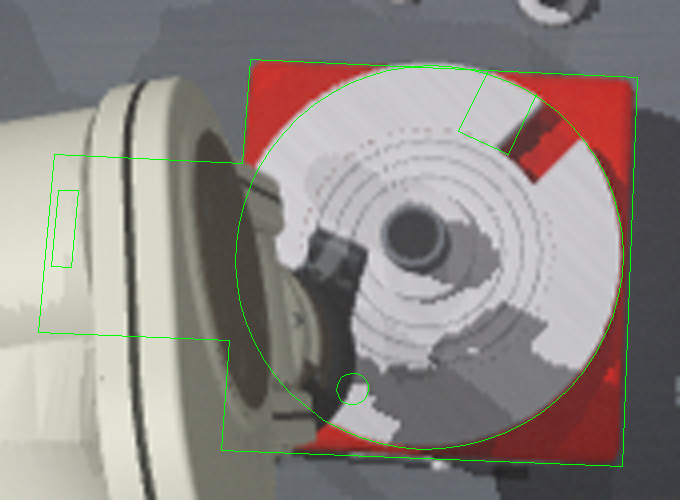

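```bash
python3 - <<'E'
from ov import *
from scipy.spatial.transform import Rotation as Ro
o=bot.get_obs(); R=Ro.from_quat(o["tool_rot"]).as_matrix(); p=np.array(o["eef_pos"])
c=Cam("scene"); x0,y0=290,110;k=6
im=cv2.resize(c.img[y0:y0+100,x0:x0+130],None,fx=k,fy=k,interpolation=cv2.INTER_CUBIC)
P=[p+R@np.array([a,b,z]) for z in(0,-.04) for a,b in((-.011,-.014),(.011,-.014),(.011,.014),(-.011,.014))]
q=((c.proj(P)-[x0,y0]+.5)*k).astype(np.int32)
cv2.polylines(im,[q[:4]],True,(0,255,0),1);cv2.polylines(im,[q[4:]],True,(0,255,255),1)
for z,col in((.098,(255,0,0)),(.14,(255,0,255))):
    a=np.linspace(0,6.28,20);t=np.radians(135.5); r=np.c_[.568+.082*np.cos(t)+.008*np.cos(a),.0225+.082*np.sin(t)+.008*np.sin(a),a*0+z]
    cv2.polylines(im,[((c.proj(r)-[x0,y0]+.5)*k).astype(np.int32)],True,col,1)
cv2.imwrite("pics/s2.png",im)
E
```

```text
(no output)
```

View pics/s2.png

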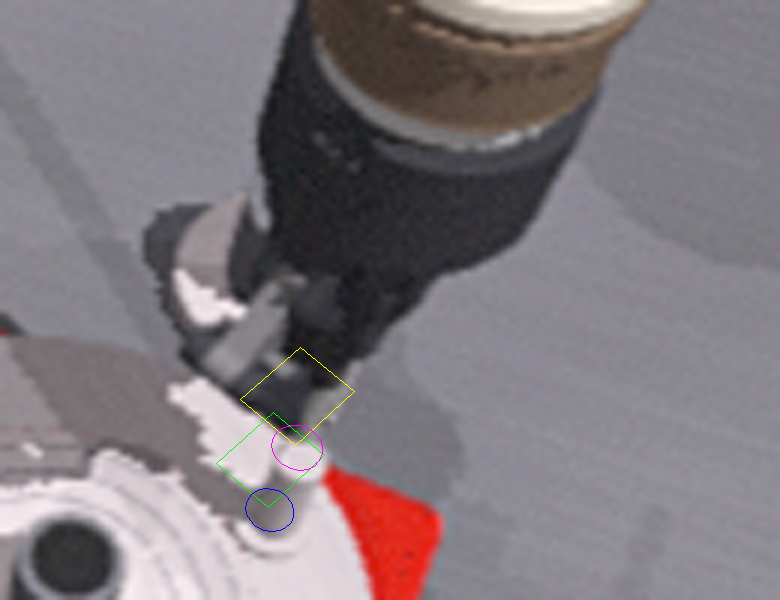

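The plate hasn't turned, and the post stands at (300,455)-(275,525). The visible finger end is at about (290,435), well above where the reported TCP projects (green). So the fingers passed over the post and the tip is higher than reported. I'll lift, go back behind the post and feel for the plate.

```bash
python3 -m jog '[[[0,0,-0.02,0,0,0],[0,0,0,0,0,0],[0.0144,0,0,0,0,10],[0.0144,0,0,0,0,10],[0.008,0,0,0,0,0],[0,0,0,0,0,0]]]' 0; python3 st.py .5304,.1003,.112;python3 - <<'E'
from ov import *
draw(Cam("scene"),None,"pics/s3.png",(290,110,420,210),6)
E
```

```text
clock: 4.35
eef_pos: [0.525, 0.1056, 0.1378]
tool_rot: [0.929, 0.371, 0.005, 0.002]
ft_force: [-0.2, -0.1, 0.0]
grip_width: -0.0002
t 4.35 p [0.525  0.1056 0.1378] psi 43.5 tilt -0.9999 polar r,ang 0.0936 117.3 F [-0.2 -0.1  0. ] w -0.0002 q6 2.58
tool shift [0.     0.0074 0.0259]
```

View pics/s3.png

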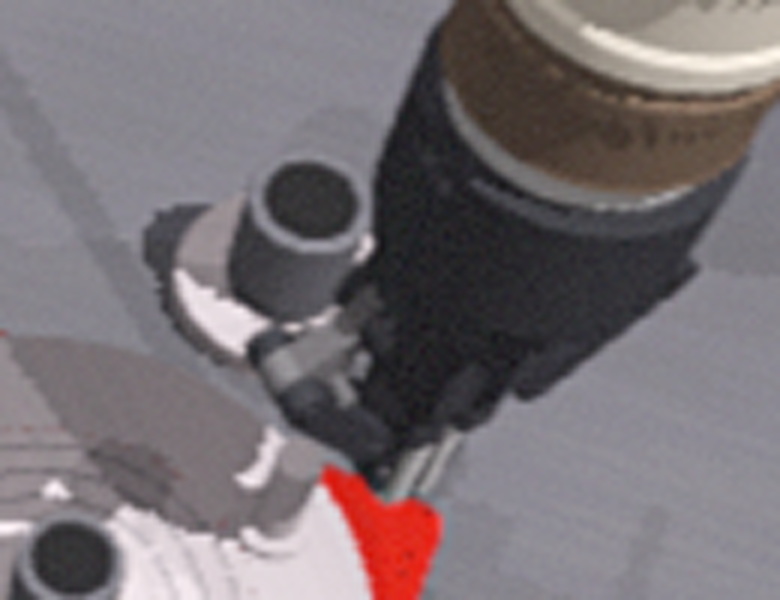

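Here the finger tip shows at about (380,485) in the crop, and the post at (290,455), shaded. I'll compute the tip height from that.

```bash
python3 - <<'E'
from ov import *
c=Cam("scene");p=bot.get_obs()["eef_pos"]
for z in(.1,.12,.138,.15,.165,.18): print(z,((c.proj([p[0],p[1],z])[0]-[290,110]+.5)*6).round())
E
```

```text
0.1 [334. 571.]
0.12 [349. 543.]
0.138 [363. 517.]
0.15 [372. 499.]
0.165 [385. 475.]
0.18 [398. 450.]
```

The real fingertip is about 20-25 mm above the reported TCP. I'll go down in steps and watch the force.

```bash
python3 -m jog '[[[0.003,0.007,0.01,0,0,0],[0,0,0.01,0,0,0],[0,0,0.01,0,0,0],[0,0,0.005,0,0,0],[0,0,0.005,0,0,0],[0,0,0,0,0,0]]]' 0; python3 -m jog '[[[0,0,0.004,0,0,0],[0,0,0,0,0,0]]]' 0;python3 -m jog '[[[0,0,0.003,0,0,0],[0,0,0,0,0,0]]]' 0;
```

```text
clock: 5.2
eef_pos: [0.531, 0.1007, 0.094]
tool_rot: [0.929, 0.37, 0.003, 0.002]
ft_force: [0.0, 0.2, 0.4]
grip_width: 0.0
clock: 5.45
eef_pos: [0.5314, 0.1008, 0.0903]
tool_rot: [0.929, 0.37, 0.004, 0.002]
ft_force: [-0.1, 0.3, 0.3]
grip_width: 0.0002
clock: 5.7
eef_pos: [0.5317, 0.101, 0.0874]
tool_rot: [0.929, 0.37, 0.004, 0.002]
ft_force: [-0.1, -0.4, 0.3]
grip_width: -0.0001
```

```bash
python3 -m jog '[[[-0.004,0,0,0,0,0],[-0.004,0,0,0,0,0],[-0.0072,-0.0014,0,0,0,-5],[-0.0072,-0.0014,0,0,0,-5]]]' 0; python3 -m jog '[[[-0.0072,-0.0014,0,0,0,-5],[-0.0072,-0.0014,0,0,0,-5]]]' 0; python3 st.py; python3 - <<'E'
from ov import *
draw(Cam("top"),(.568,.0225,86.2,154,.005),"pics/t3.png",(105,130,275,255),4)
E
```

```text
clock: 6.2
eef_pos: [0.5153, 0.0882, 0.0877]
tool_rot: [0.892, 0.453, 0.007, 0.002]
ft_force: [1.7, 2.0, -1.7]
grip_width: 0.0002
clock: 6.45
eef_pos: [0.5056, 0.0789, 0.0877]
tool_rot: [0.847, 0.532, 0.008, 0.001]
ft_force: [1.2, 1.9, -2.1]
grip_width: 0.0
t 6.45 p [0.5056 0.0789 0.0877] psi 64.2 tilt -0.9999 polar r,ang 0.0841 137.9 F [ 1.2  1.9 -2.1] w 0.0 q6 2.17
```

View pics/t3.png

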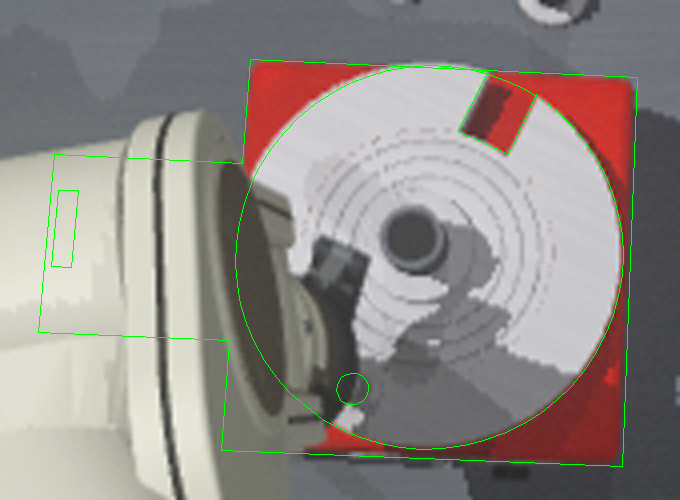

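The plate now follows: the slot lies exactly on the 154° overlay at (498,115). I carry on along the arc, with a numerical slot finder as the check.

```bash
cat > slot.py <<'E'
from h import *
c=Cam("top"); a=np.radians(np.arange(0,360,.25)); out=[]
for r in(.075,.085,.095):
    q=c.proj(np.c_[.568+r*np.cos(a),.0225+r*np.sin(a),a*0+.094]).astype(np.float32)
    v=cv2.remap(c.img,q[:,0],q[:,1],cv2.INTER_LINEAR).reshape(-1,3).astype(int)
    m=(v[:,2]-v[:,0]>60); 
    if m.any(): out.append((r,np.degrees(np.angle(np.exp(1j*a[m]).sum())).round(1),(m.sum()*.25*np.pi/180*r*1000).round(0)))
print("slot r,deg,width mm",out)
E
python3 -m jog '[[[-0.0072,-0.0014,0,0,0,-5],[-0.0072,-0.0014,0,0,0,-5],[-0.0072,-0.0014,0,0,0,-5],[-0.0072,-0.0014,0,0,0,-5],[-0.0072,-0.0014,0,0,0,-5],[-0.0072,-0.0014,0,0,0,-5],[-0.0072,-0.0014,0,0,0,-5],[-0.0072,-0.0014,0,0,0,-5]]]' 0; python3 st.py; python3 slot.py
```

```text
clock: 7.5
eef_pos: [0.4845, 0.0289, 0.0877]
tool_rot: [0.607, 0.795, 0.012, -0.0]
ft_force: [-0.8, 2.5, 0.9]
grip_width: -0.0005
t 7.5 p [0.4845 0.0289 0.0877] psi 105.3 tilt -0.9997 polar r,ang 0.0837 175.6 F [-0.8  2.5  0.9] w -0.0005 q6 1.35
slot r,deg,width mm [(0.075, np.float64(5.1), np.float64(16.0)), (0.085, np.float64(6.9), np.float64(19.0)), (0.095, np.float64(9.5), np.float64(28.0))]
```

```bash
python3 -m jog '[[[-0.0072,-0.0014,0,0,0,-5],[-0.0072,-0.0014,0,0,0,-5],[-0.0072,-0.0014,0,0,0,-5],[-0.0072,-0.0014,0,0,0,-5],[-0.0072,-0.0014,0,0,0,-5],[-0.0072,-0.0014,0,0,0,-5],[-0.0072,-0.0014,0,0,0,-5],[-0.0072,-0.0014,0,0,0,-5]]]' 0; python3 st.py; python3 slot.py
```

```text
clock: 8.55
eef_pos: [0.4978, -0.0229, 0.0871]
tool_rot: [0.295, 0.955, 0.012, -0.003]
ft_force: [-2.6, 0.8, 2.6]
grip_width: 0.0
t 8.55 p [ 0.4978 -0.0229  0.0871] psi 145.7 tilt -0.9997 polar r,ang 0.0836 -147.1 F [-2.6  0.8  2.6] w 0.0 q6 0.54
slot r,deg,width mm [(0.085, np.float64(47.5), np.float64(18.0)), (0.095, np.float64(46.1), np.float64(28.0))]
```

```bash
python3 -m jog '[[[-0.0072,-0.0014,0,0,0,-5],[-0.0072,-0.0014,0,0,0,-5],[-0.0072,-0.0014,0,0,0,-5],[-0.0072,-0.0014,0,0,0,-5],[-0.0072,-0.0014,0,0,0,-5],[-0.0072,-0.0014,0,0,0,-5]]]' 0; python3 st.py; python3 - <<'E'
from ov import *
draw(Cam("top"),(.568,.0225,86.2,258,.005),"pics/t4.png",(105,130,275,255),4)
E
```

```text
clock: 9.35
eef_pos: [0.5268, -0.0492, 0.0855]
tool_rot: [0.04, 0.999, 0.01, -0.008]
ft_force: [-4.1, -0.8, 2.1]
grip_width: -0.0001
t 9.35 p [ 0.5268 -0.0492  0.0855] psi 175.5 tilt -0.9997 polar r,ang 0.0827 -119.9 F [-4.1 -0.8  2.1] w -0.0001 q6 -0.03
```

View pics/t4.png

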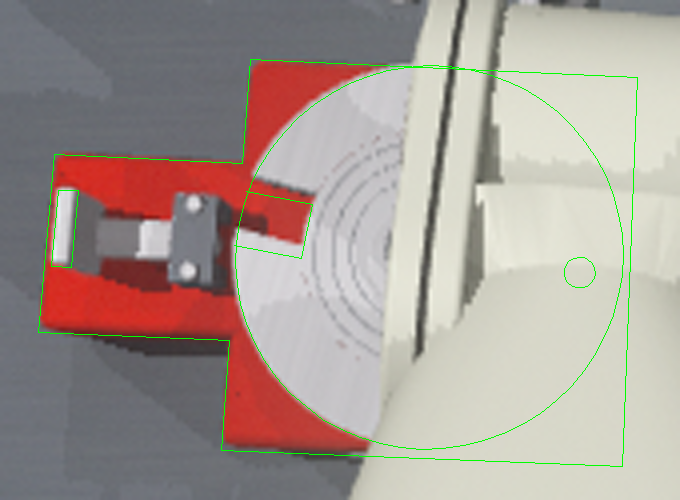

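The slot shows at edges (252,178)-(315,195) and (237,233)-(302,243), about 4° short of the 258° overlay. So the post is at about 254° and has about 12° to go. I'll take smaller steps.

```bash
python3 -m jog '[[[-0.0044,-0.0007,-0.0005,0,0,-3],[-0.0044,-0.0007,-0.0005,0,0,-3],[-0.0044,-0.0007,-0.0005,0,0,-3],[0,0,0,0,0,0]]]' 0; python3 st.py; python3 - <<'E'
from ov import *
draw(Cam("top"),(.568,.0225,86.2,266.2,.005),"pics/t5.png",(110,155,210,225),7.5)
E
```

```text
clock: 9.9
eef_pos: [0.5374, -0.0539, 0.0855]
tool_rot: [-0.033, 0.999, 0.008, -0.01]
ft_force: [0.9, 1.2, -0.3]
grip_width: -0.0005
t 9.9 p [ 0.5374 -0.0539  0.0855] psi -176.2 tilt -0.9997 polar r,ang 0.0823 -111.9 F [ 0.9  1.2 -0.3] w -0.0005 q6 -0.18
```

View pics/t5.png

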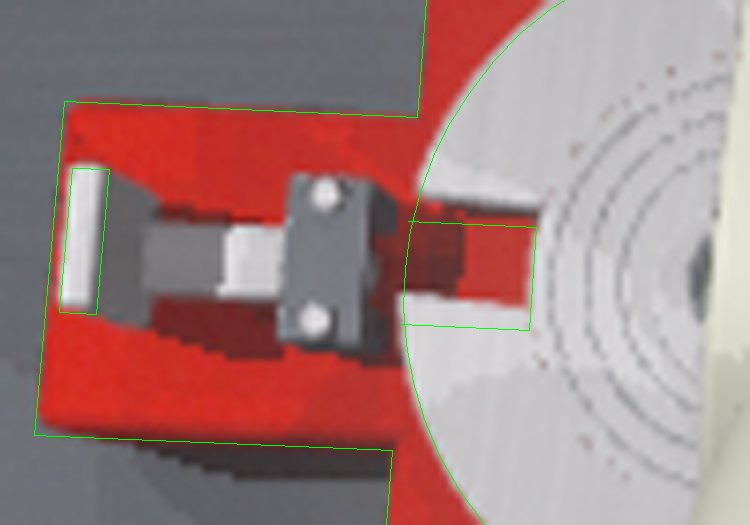

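In this view the slot edges are at y≈190 and 293 at the mouth, against 221 and 325 on the target overlay. The plate is about 4.5° short.

```bash
python3 -m jog '[[[-0.003,-0.0005,0,0,0,-2],[-0.0035,-0.0005,0,0,0,-2.4],[0,0,0,0,0,0]]]' 0; python3 st.py; python3 - <<'E'
from ov import *
draw(Cam("top"),(.568,.0225,86.2,266.2,.005),"pics/t6.png",(110,155,210,225),7.5)
E
```

```text
clock: 10.32
eef_pos: [0.5427, -0.055, 0.0854]
tool_rot: [-0.072, 0.997, 0.008, -0.011]
ft_force: [-0.9, 1.1, -0.5]
grip_width: 0.0003
t 10.325 p [ 0.5427 -0.055   0.0854] psi -171.7 tilt -0.9997 polar r,ang 0.0816 -108.1 F [-0.9  1.1 -0.5] w 0.0003 q6 -0.25
```

View pics/t6.png

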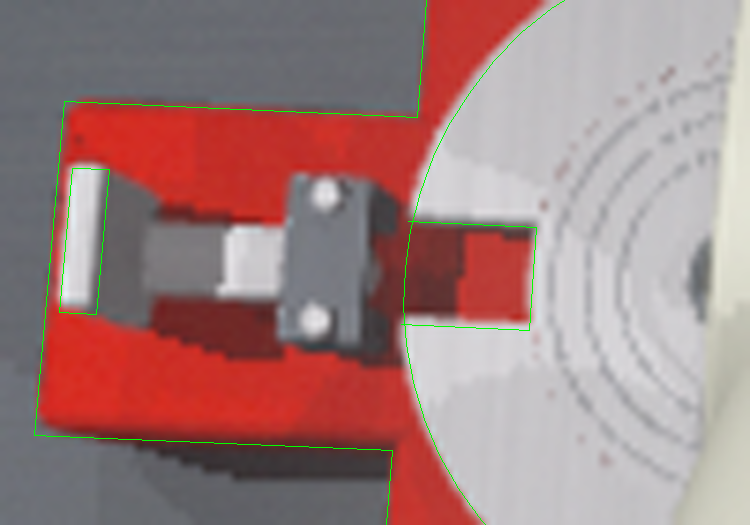

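Aligned: the slot edges at y≈220 and 322 sit on the overlay, centred on the bar line. Now I back off, rise and go round behind the tab.

```bash
python3 -m jog '[[[0.006,0,0,0,0,0],[0.006,0,0,0,0,0],[0,0,-0.055,0,0,0],[0,0,-0.055,0,0,0],[0,0,0,0,0,0],[-0.019,0.058,0,0,0,0],[-0.019,0.058,0,0,0,0],[-0.019,0.058,0,0,0,0],[-0.019,0.058,0,0,0,0],[-0.019,0.058,0,0,0,0],[0,0,0,0,0,6],[0,0,0,0,0,6]]]' 0; python3 st.py .583,.249,.088
```

```text
clock: 11.88
eef_pos: [0.5824, 0.2509, 0.1937]
tool_rot: [0.039, 0.999, 0.006, -0.015]
ft_force: [1.0, -1.4, 0.4]
grip_width: -0.0002
t 11.875 p [0.5824 0.2509 0.1937] psi 175.6 tilt -0.9995 polar r,ang 0.2289 86.4 F [ 1.  -1.4  0.4] w -0.0002 q6 0.47
tool shift [-0.0039 -0.0031  0.1056]
```

```bash
python3 -m jog '[[[-0.003,0,0.03,0,0,0],[0,0,0.03,0,0,0],[0,0,0.025,0,0,0],[0,0,0.015,0,0,0],[0,0,0,0,0,0]]]' 0; python3 st.py .583,.249,.088; python3 -m jog '[[[0,-0.006,0,0,0,0],[0,-0.006,0,0,0,0],[0,-0.006,0,0,0,0]]]' 0; python3 st.py
```

```text
clock: 12.5
eef_pos: [0.5787, 0.252, 0.0859]
tool_rot: [0.038, 0.999, 0.005, -0.018]
ft_force: [-0.3, -0.0, 0.2]
grip_width: -0.0001
t 12.5 p [0.5787 0.252  0.0859] psi 175.6 tilt -0.9993 polar r,ang 0.2298 87.3 F [-0.3 -0.   0.2] w -0.0001 q6 0.47
tool shift [-0.0044 -0.0027 -0.0023]
clock: 12.88
eef_pos: [0.579, 0.2337, 0.0884]
tool_rot: [0.038, 0.999, 0.006, -0.016]
ft_force: [0.7, 0.4, 0.5]
grip_width: -0.0001
t 12.875 p [0.579  0.2337 0.0884] psi 175.6 tilt -0.9994 polar r,ang 0.2115 87.0 F [0.7 0.4 0.5] w -0.0001 q6 0.45
```

```bash
python3 -m jog '[[[-0.002,-0.006,0,0,0,0],[0,-0.006,0,0,0,0],[0,-0.006,0,0,0,0]]]' 0; python3 -m jog '[[[0,-0.006,0,0,0,0],[0,-0.006,0,0,0,0]]]' 0; python3 -m jog '[[[0,-0.006,0,0,0,0],[0,-0.006,0,0,0,0]]]' 0;python3 st.py
```

```text
clock: 13.25
eef_pos: [0.5805, 0.2158, 0.0892]
tool_rot: [0.038, 0.999, 0.008, -0.015]
ft_force: [1.0, 4.1, -0.3]
grip_width: -0.0002
clock: 13.5
eef_pos: [0.5797, 0.2038, 0.0893]
tool_rot: [0.038, 0.999, 0.009, -0.015]
ft_force: [-0.1, 3.1, -0.8]
grip_width: 0.0002
clock: 13.75
eef_pos: [0.5788, 0.1912, 0.0892]
tool_rot: [0.038, 0.999, 0.009, -0.014]
ft_force: [1.2, 2.5, -0.8]
grip_width: 0.0001
t 13.75 p [0.5788 0.1912 0.0892] psi 175.7 tilt -0.9994 polar r,ang 0.1691 86.3 F [ 1.2  2.5 -0.8] w 0.0001 q6 0.38
```

```bash
python3 -m jog '[[[0,-0.004,0,0,0,0]]]' 0; python3 -m jog '[[[0,-0.004,0,0,0,0]]]' 0; python3 -m jog '[[[0,-0.004,0,0,0,0]]]' 0;python3 st.py
```

```text
clock: 13.88
eef_pos: [0.5785, 0.1867, 0.0892]
tool_rot: [0.038, 0.999, 0.009, -0.014]
ft_force: [0.0, 3.2, 0.4]
grip_width: 0.0001
clock: 14.0
eef_pos: [0.5784, 0.1862, 0.0894]
tool_rot: [0.037, 0.999, 0.013, -0.014]
ft_force: [0.6, 16.8, -3.4]
grip_width: -0.0
clock: 14.12
eef_pos: [0.5784, 0.1867, 0.0896]
tool_rot: [0.036, 0.999, 0.017, -0.014]
ft_force: [0.8, 14.2, -2.8]
grip_width: -0.0001
t 14.125 p [0.5784 0.1867 0.0896] psi 176.0 tilt -0.999 polar r,ang 0.1645 86.4 F [ 0.8 14.2 -2.8] w -0.0001 q6 0.36
```

The force jumped to about 15 N at TCP r≈0.164, where the end stop should be. I retreat and check.

```bash
python3 -m jog '[[[0,0.01,0,0,0,0],[0,0.02,0,0,0,0],[0,0.02,0,0,0,0],[0,0,-0.05,0,0,0],[0,0,-0.05,0,0,0],[0,0.05,-0.02,0,0,0],[0,0.05,0,0,0,0],[0,0.05,0,0,0,0],[0.05,0.03,0,0,0,0],[0.05,0,0,0,0,0],[0,0,0,0,0,0]]]' 0; python3 - <<'E'
from ov import *
draw(Cam("top"),(.568,.0225,86.2,266.2,.045),"pics/t7.png",(105,130,275,255),4.6)
E
```

```text
clock: 15.5
eef_pos: [0.4947, 0.4326, 0.2138]
tool_rot: [0.035, 0.999, 0.01, -0.018]
ft_force: [0.4, -0.1, -0.0]
grip_width: 0.0002
```

View pics/t7.png

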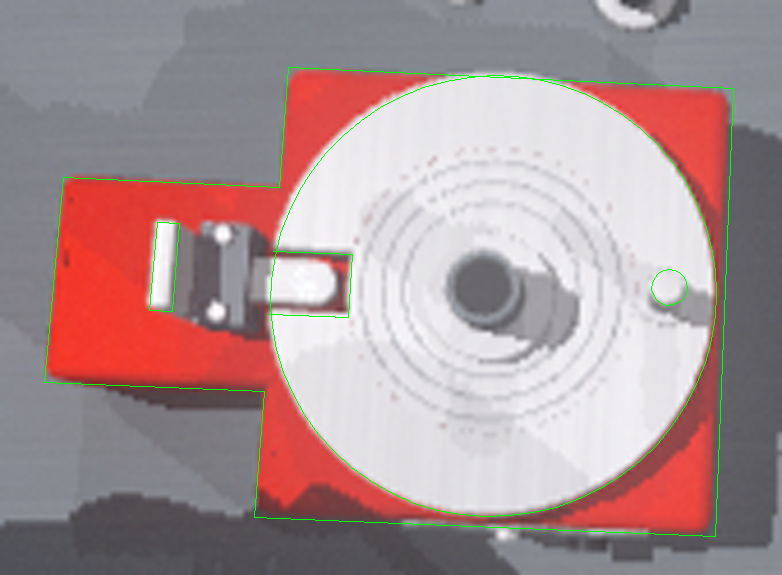

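The bar lies in the slot with its nose at (337,282), about 75 mm from the axis (74 mm is home). The tab is on the home overlay at (163,265), the post is on target at (669,288), the flange stands upright in the middle, and the arm is clear.

```bash
python3 -c "
from workcell import bot
bot.job_done();print(bot.get_obs()['clock'])"
```

```text
the job is handed in; nothing more can be done
the job is handed in; nothing more can be done
```

The positioner is locked. I pushed the post about 132° anticlockwise until the slot faced the bar, then pushed the tab until the bar came up against its stop. I handed the job in at about 15.5 s on the robot's clock.

**Final checks that agreed:**
- **Slot and post:** both lie on the lined-up overlay in the last top picture.
- **Lock bar:** the nose measures about 75 mm from the axis, against 74 mm when home. The push force jumped from about 3 N to 15–17 N at the stop.
- **Flange and arm:** the flange still stands in the middle of the faceplate, and the arm is clear with no force on it.

**What failed or disagreed:**
- **First push missed:** it passed over the post and barely moved the plate, if at all. The shut fingertips sit about 20–25 mm higher than the reported TCP. I went lower and it then worked.
- **Bar reading:** the tab appears about 1 mm short of the home overlay. It showed the same offset before the bar was pushed, so I put this down to calibration.
- **Spray can, square and spanner:** I did not check them again in the last picture. No move went near them at their height.
- **Picture budget:** I viewed 12 pictures, two over the 10.

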